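Post a sample tube through the top half of a stable-door return box

ROBOT

A 7-joint arm with a two-finger parallel gripper is mounted at the origin on a cart in front of the work surface, level with it; the furniture and walls round the work are solid. World frame = base frame: x ahead of the robot, y to its left, z up, the work surface at z = 0. Lengths are in m, angles in rad, forces in N, time in s.
With the tool pointing down it reaches from about 0.4 to 0.85 m from the base axis. Payload 4.5 kg.
Tool frame: the origin (TCP) lies at the very end of the fingers, on their centre line; the grasp point (between the pads) lies bot.hold_point_z behind it (bot.hold_point_z is the distance from the TCP to the grasp point, in m); z points along the fingers, y is the line along which they close (so a half turn about z gives the same grasp; the last joint's range is limited). The gripper opens to 88 mm and grips with 3 to 60 N. Pads are 18 mm wide; open, the fingers measure 123 mm over their backs; the gripper's body (75 mm by 187 mm) begins 45 mm behind the grasp point.
Start: joints at [1.34, 0.689, -0.195, 1.565, 0.157, 0.902, -0.215], TCP at [0.164, -0.603, 0.21] pointing down, gripper open.
Joint ranges: [-3.01, 3.01], [-0.46, 2.08], [-1.47, 1.51], [0.13, 2.56], [-1, 4.14], [0.04, 2.09], [-2.66, 2.66]. Speed limits (rad/s): [2.57, 2.57, 3.14, 3.14, 3.14, 3.14, 3.14].

INTERFACE

Orientations are given as a 3x3 rotation matrix whose columns are the frame's x, y, z axes.
In Python, from plant import bot gives the robot as it stands.
- The arm moves only by the tool play_rows, never from a script. Its arguments are lists of equal length, an entry for each row: "dp": the shift along the tool's x, y, z each as a share of 0.025 m, from -1 to 1, a list of three; "rot": the turn, a rotation vector about the tool's x, y, z each as a share of 45 degrees, from -1 to 1, a list of three. A call has 1 to 20 rows; each row shifts and turns the commanded pose from where the row before left it, along the tool's axes as they then stand; what a row does not reach is not made up. A row lasts 1/10 s, in which the tool goes at most 50 mm and 8.59 degrees, less where a joint would pass 70% of its speed; a pose out of reach is approached as far as the arm can. A call with a number of a shift or a turn outside -1 to 1 is refused whole. A call with a gripper value outside its range is refused whole. "claw" is the opening, from -1 (shut) to 1 (fully open), so that 0 is half open, set as the call begins (left out, the last holds). The fingers move at their own pace and stop on an object; "grip_force" is the grip in N (left out, the last holds). Time passes only in rows, so rows that do not move let the fingers close. It gives the time, the measured TCP pose, the force, the opening and the grip force at its end, in the units of the state.
- bot.read_state(): the state, without advancing time (a new reading comes with each control period).
- bot.capture(name): name is "scene" or "side" or "wrist"; returns a dict with "img" (400x640x3 uint8, red, green, blue), "K" (3x3 intrinsics, pixels), "R" (3x3) and "t" (3): a world point X has camera coordinates R X + t. Camera axes: x right, y down, z forward; pixel columns grow to the right and rows downward; lengths in m; the calibration is good to about 2 mm. A picture is of the moment at which its call begins. There is no depth.
- bot.close_job(): hands the job in; it is judged then, once.
The state is a dict: "t": time; "qpos": joint angles; "joint_vel": joint speeds; "effort": joint torques, N m; "eef_pos": TCP position; "tcp_rot": TCP orientation; "contact_force": force on the tool from outside, world axes, zero at the start; "torque": the same for the moment, N m; "width": finger opening in m; "finger_force": force on a finger pad.
Only numpy, scipy, OpenCV 4.12 (cv2) and the standard library are available. Lean on these libraries where they do the work, as an engineer would, in place of code of your own. Each camera call takes 0.05 s, during which the arm holds its last target. There are 200 camera calls.

TASK

Hand in the red-capped sample tube to the return box: draw back the bolt of the top half of its split door and swing that half wide open (to about a right angle or more), then push the tube in through the sprung flap behind it so that it drops down the chute and the flap snaps shut. The bottom half guards the samples already handed in, so leave it shut and bolted; leave the top half open for the next tubes, and leave the blue-capped tube, the two bottles and the beaker where they are.

Things in the scene. Friction and masses are not known exactly. Their poses are not given: they have to be found in the camera images.
- box: Fixed grey sheet-metal return box, 160 deep (x) x 230 wide (y) x 190 high. Origin: centre of its underside; +x points to its back, -x is its front, +y its left seen from the front (all offsets below in mm in this frame). Front: two white door leaves, one above the other, hinged at the left; at their right a fixed grey stile, y = -115 to -76, with two dark keepers standing out to x = -112.
- slot (a point): Middle of the front edge of the slippery steel sill behind the top leaf: x = -80, y = 12, z = 120. The throat is open from y = -55 to +79 and z = 120 to 177; the sill is level from x = -81 to -58, then rolls over into a slippery chute falling at 46 degrees to the back; the flap hangs at x = -70. A tube is pushed in along +x.
- top_leaf (a joint): Top half of the door, rad: 0 shut, grows as its free (right) edge swings out to the front and left, 1.95 at most. Stays where it is left (light friction). While its bolt is in the keeper it cannot open; it is free once the bolt is drawn back by more than about 18 mm.
- top_hinge (a point): Point on the vertical hinge axis of both leaves, at mid height of the top leaf: x = -94, y = 102, z = 156. Seen from above the leaf opens clockwise. Top leaf: white, plain, 12 thick, 174 wide (y = -74 to 100), z = 121.5 to 190, outer face at x = -92.
- top_bolt (a joint): Barrel bolt on the face of the top leaf, near its free edge, m: 0 fully thrown into the keeper on the right, grows as it is drawn back towards the hinge (box +y while the leaf is shut), 0.030 fully drawn. About 1.5 N of friction; it stays where it is left.
- top_bolt_handle (a point): Middle of the top bolt's upturned handle: vertical steel pin 10 thick, 13 mm black ball on top (top 22 above this point), 36 out from the leaf's face, on a level arm 16 below. Shut and thrown: x = -128, y = -36, z = 172. It slides the bolt and serves as the pull of the leaf. Guide blocks stand out 16 from the face, 24 right and 45 left of the thrown pin.
- roof_front (a point): Middle of the front edge of the roof: x = -80, y = 0, z = 190 (its top). The roof is 8 thick and covers everything behind this edge, so fingers pointing straight down cannot go further in than this; push the tube by its rear end.
- bottom_leaf (a joint): Bottom half of the door (z = 18 to 118.5, small clear window), rad: 0 shut. To stay shut.
- bottom_bolt (a joint): Bolt of the bottom half, of the same kind, 86 mm lower, m: 0 thrown. To stay thrown.
- flap (a joint): Aluminium flap behind the top leaf, 130 wide, 52 high, with a dark lip and a blue pad, hinged along its top edge (box z = 177.5, x = -70), rad: 0 hanging shut, grows as it is pushed inward (box +x), 1.4 at most. A weak spring (3 to 7 mN m) and its weight shut it again; it does not open outward.
- red_tube: Loose plastic 50 mL centrifuge tube with a RED screw cap, 115 long, about 65 g, lying on the worktop with the cap towards the robot. Origin: tip of the conical end; its z axis runs along the tube from the tip to the cap. Barrel 28 thick, cap 33 thick from z = 101 to 115; mass centre at z = 67. On the worktop the cap's axis is 16.4 mm above the surface.
- red_tube_mid (a point): On the red-capped tube's axis, 58 mm from the tip (about its middle).
- red_tube_cap (a point): Middle of the red cap, on the tube's axis 108 mm from the tip.
- blue_tube: Another tube of the same kind and size with a BLUE cap, also lying on the worktop; not to be handed in. Same frame. Behind the tubes (left of y = 0.13 m) stand the front and door handle of a tall drying oven, at about x = 0.6 m; keep the arm clear of it.
- bottle_blue: Glass bottle with blue cap, 47 wide, 103 high, standing; origin under its centre. Bystander.
- bottle_red: Glass bottle with red cap, 47 wide, 103 high, standing; origin under its centre. Bystander.
- beaker: Small beaker, 52 wide, 70 high, standing; origin under its centre. Bystander.

How it is judged:
By the outcome, as a careful person would: the job done as asked, in the order asked, and still so for the second after the job is handed in, with the robot touching nothing.
It also fails if it takes over 64 s, if anything falls off the work surface, if the arm or the gripper's body presses on something with over 40 N, if the wrist force passes 120 N, or if a joint passes its speed limit or range.

## Working session

There is one attempt and no reset: what is moved stays moved. The work goes in short steps, Python scripts to look and compute and a tool call to move; the robot and the scene stay as the last step left them, time stands still between calls to the robot, and variables do not carry over. Pictures are saved under pics/ and viewed, at most 10 in all, crops included, and the job is handed in when it is done.

Besides the shell and the picture viewer there is one more tool, called after "Emit:" by a JSON object that holds its "name" and its "arguments", one argument or row to a line. play_rows: Moves the arm, as the interface text tells. Its arguments: {"type":"object","properties":{"dp":{"type":"array","items":{"type":"array","items":{"type":"number","minimum":-1,"maximum":1}}},"rot":{"type":"array","items":{"type":"array","items":{"type":"number","minimum":-1,"maximum":1}}},"claw":{"type":"number"},"grip_force":{"type":"number"}},"required":["dp","rot"]}

```bash
ls; mkdir -p pics; python3 - <<'E'
from plant import bot
import cv2,numpy as np
s=bot.read_state();print(s['t'],s['eef_pos'],np.round(s['tcp_rot'],3).tolist(),bot.hold_point_z,s['width'])
for n in("scene","side"):
    c=bot.capture(n);cv2.imwrite(f"pics/{n}0.png",c["img"][:,:,::-1]);print(n,np.round(c["K"],1).tolist(),np.round(c["R"],3).tolist(),np.round(c["t"],3).tolist())
    np.savez(f"{n}0.npz",**c)
E
```

```text
pics
0.0 [ 0.16331808 -0.60257629  0.20940109] [[0.965, 0.262, -0.001], [0.262, -0.965, 0.002], [-0.0, -0.002, -1.0]] 0.0187 0.08790731029228799
scene [[520.7, 0.0, 323.5], [0.0, 520.7, 193.9], [0.0, 0.0, 1.0]] [[-0.721, -0.693, -0.008], [-0.424, 0.45, -0.786], [0.548, -0.563, -0.619]] [0.333, 0.365, 0.884]
side [[462.3, 0.0, 312.2], [0.0, 462.3, 209.3], [0.0, 0.0, 1.0]] [[0.836, -0.549, -0.007], [-0.477, -0.72, -0.504], [0.271, 0.425, -0.864]] [-0.517, 0.281, 1.252]
```

View pics/scene0.png

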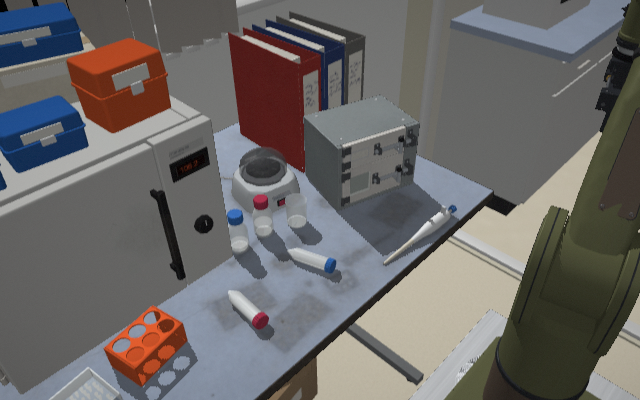

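View pics/side0.png

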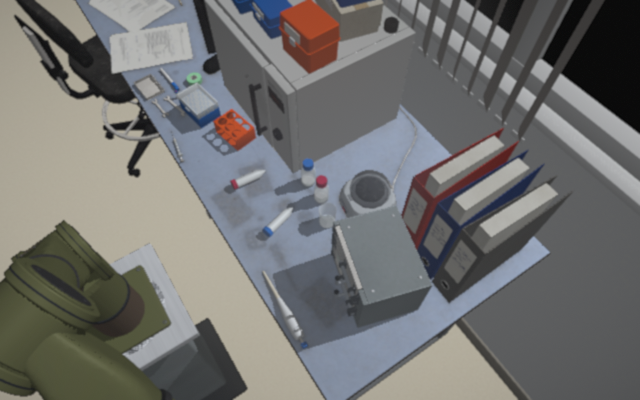

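The scene view shows the red tube with its cap at about (262,321) and tip at (230,293). The box front spans about (340,148) to (418,122), with the roof behind it. The side view shows the red cap at (235,184) and the box roof at about (335,222)–(430,290). I'll zoom in on the box in both views to get its corners.

```bash
python3 - <<'E'
import cv2,numpy as np
a=np.load("scene0.npz")["img"][85:215,298:428,::-1];b=np.load("side0.npz")["img"][200:330,320:450,::-1]
f=lambda i:cv2.resize(i,None,fx=3.07,fy=3.07,interpolation=cv2.INTER_CUBIC)
cv2.imwrite("pics/box.png",np.hstack([f(a),f(b)]))
for n in("scene0","side0"):
    c=np.load(n+".npz");print(n,-c["R"].T@c["t"])
E
```

```text
scene0 [-0.08953678  0.56417505  0.83646029]
side0 [ 0.22586665 -0.61324713  1.21938081]
```

View pics/box.png

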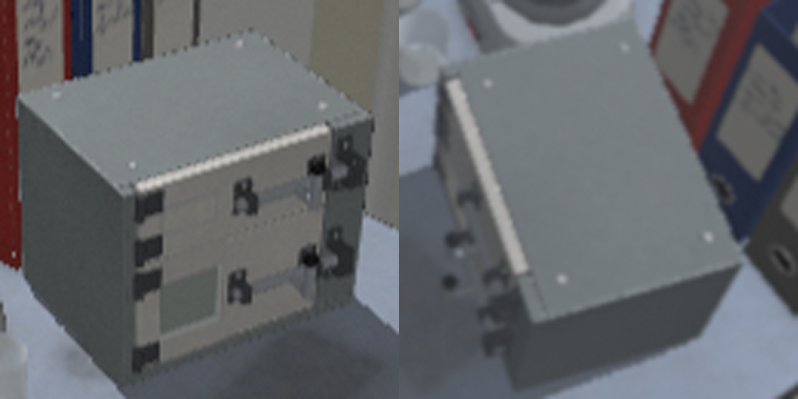

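The crops show the roof corners in both views. The black ball of the top bolt is at scene px ~(401,140) and side px ~(340,278). Next I'll fit the box pose and find the tubes.

```bash
cat > h.py <<'E'
import numpy as np,cv2
def proj(c,X):
    p=(c["R"]@np.asarray(X,float).T).T+c["t"];q=(c["K"]@p.T).T;return q[:,:2]/q[:,2:]
def ray(c,uv,z):
    d=c["R"].T@np.linalg.inv(c["K"])@[uv[0],uv[1],1];o=-c["R"].T@c["t"];return o+d*(z-o[2])/d[2]
def box(p,L):
    c,s=np.cos(p[2]),np.sin(p[2]);L=np.asarray(L,float)
    return np.c_[p[0]+c*L[:,0]-s*L[:,1],p[1]+s*L[:,0]+c*L[:,1],L[:,2]]
E
python3 - <<'E'
from h import *
from scipy.optimize import least_squares
A=dict(np.load("scene0.npz"));B=dict(np.load("side0.npz"))
L=[[.08,.115,.19],[.08,-.115,.19],[-.092,-.115,.19],[-.08,.115,.19],[-.128,-.036,.1875]]
a=np.array([[303.9,117.6],[380.4,94.8],[419.2,123.4],[337.7,146.9],[400.9,139.7]])
b=np.array([[397.5,207.2],[431.7,285.7],[365,304.9],[333.4,223.5],[339.9,278.2]])
for i in range(5):print(ray(A,a[i],L[i][2]).round(3),ray(B,b[i],L[i][2]).round(3))
f=lambda p:np.r_[proj(A,box(p,L))-a,proj(B,box(p,L))-b].ravel()
r=least_squares(f,[.8,-.2,0],loss='soft_l1');print(r.x.round(4),f(r.x).reshape(-1,2).round(1).tolist())
np.save("box.npy",r.x)
for n,P in(("top ball",[-.128,-.036,.1875]),("handle",[-.128,-.036,.172]),("slot",[-.08,.012,.12]),("hinge",[-.094,.102,.156])):print(n,box(r.x,[P]).round(4))
for n,c,roi in(("scene",A,(210,275,280,335)),("side",B,(220,275,160,195))):
    im=c["img"].astype(int);m=((im[...,0]-im[...,1]>50)&(im[...,0]-im[...,2]>25)).astype('u1')
    k,l,st,ce=cv2.connectedComponentsWithStats(m)
    for i in range(1,k):
        x,y=ce[i]
        if st[i,4]>15 and roi[0]<x<roi[1] and roi[2]<y<roi[3]:print(n,"redcap",ce[i].round(1),st[i],ray(c,ce[i],.0164).round(4))
    w=((im.min(2)>150)).astype('u1')
    k,l,st,ce=cv2.connectedComponentsWithStats(w)
    for i in range(1,k):
        x,y=ce[i]
        if st[i,4]>40 and roi[0]<x<roi[1] and roi[2]<y<roi[3]:
            ys,xs=np.nonzero(l==i);d=cv2.fitLine(np.c_[xs,ys].astype('f4'),2,0,.01,.01).ravel()
            print(n,"white",ce[i].round(1),st[i],ray(c,ce[i],.016).round(4),[ray(c,ce[i]+k*d[:2],.016).round(4) for k in(-15,15)])
E
```

```text
[ 0.729 -0.21   0.19 ] [ 0.736 -0.223  0.19 ]
[ 0.667 -0.432  0.19 ] [ 0.669 -0.435  0.19 ]
[ 0.506 -0.381  0.19 ] [ 0.511 -0.387  0.19 ]
[ 0.579 -0.17   0.19 ] [ 0.571 -0.171  0.19 ]
[ 0.495 -0.296  0.188] [ 0.501 -0.301  0.188]
[ 0.6269 -0.3025 -0.2893] [[-0.7, -1.7], [-0.3, -0.9], [1.2, -0.9], [-1.6, -0.5], [1.8, -0.6], [-2.0, -2.3], [0.5, -0.3], [-1.9, 1.1], [3.3, -2.8], [-2.5, 1.5]]
top ball [[ 0.4939 -0.3005  0.1875]]
handle [[ 0.4939 -0.3005  0.172 ]]
slot [[ 0.5536 -0.2682  0.12  ]]
hinge [[ 0.5659 -0.1779  0.156 ]]
scene redcap [259.7 320.1] [252 312  17  17 198] [0.4519 0.1897 0.0164]
scene white [243.  303.5] [228 290  32  30 439] [0.5081 0.1857 0.016 ] [array([0.5455, 0.184 , 0.016 ]), array([0.4722, 0.1873, 0.016 ])]
side redcap [234.2 183.6] [231 180   7   9  34] [0.452  0.19   0.0164]
side white [249.5 176.7] [236 170  29  15 186] [0.5048 0.1869 0.016 ] [array([0.4578, 0.1907, 0.016 ]), array([0.5525, 0.1829, 0.016 ])]
```

Box pose is about (0.627, −0.3025) with yaw −0.289. The red cap is at (0.452, 0.190) and the tube axis runs nearly along +x. I'll move to a standoff near the bolt handle and check it from close by.

Emit:
{"name": "play_rows", "arguments": {
  "dp": [
    [0, 0, -0.4],
    [0, 0, -0.4],
    [0, 0, -0.4],
    [0, 0, -0.4],
    [0.515, -0.96, 0],
    [0.515, -0.96, 0],
    [0.515, -0.96, 0],
    [0.515, -0.96, 0],
    [0.515, -0.96, 0],
    [0.515, -0.96, 0],
    [0.515, -0.96, 0],
    [0.515, -0.96, 0],
    [0.515, -0.96, 0],
    [0.515, -0.96, 0],
    [0.515, -0.96, 0],
    [0.515, -0.96, 0],
    [0.515, -0.96, 0],
    [0.515, -0.96, 0],
    [0.515, -0.96, 0],
    [0.515, -0.96, 0]
  ],
  "rot": [
    [0, 0, 0.177],
    [0, 0, 0.177],
    [0, 0, 0.177],
    [0, 0, 0.177],
    [0, 0, 0],
    [0, 0, 0],
    [0, 0, 0],
    [0, 0, 0],
    [0, 0, 0],
    [0, 0, 0],
    [0, 0, 0],
    [0, 0, 0],
    [0, 0, 0],
    [0, 0, 0],
    [0, 0, 0],
    [0, 0, 0],
    [0, 0, 0],
    [0, 0, 0],
    [0, 0, 0],
    [0, 0, 0]
  ],
  "claw": 0
}}

```text
t: 2.1
eef_pos: [0.4716, -0.2935, 0.2499]
tcp_rot: [[0.958, -0.287, -0.001], [-0.287, -0.958, 0.0], [-0.001, -0.0, -1.0]]
contact_force: [-0.2, -0.3, 0.6]
width: 0.0437
finger_force: 0.0
```

```bash
python3 - <<'E'
from plant import bot
from h import *
s=bot.read_state();print(s['t'],s['eef_pos'].round(4),s['tcp_rot'].round(3).tolist(),s['width'],np.round(s['qpos'],2))
ims=[]
P=np.load("box.npy")
for n in("wrist","scene"):
    c=bot.capture(n);np.savez(n+"1.npz",**c);print(n,proj(c,box(P,[[-.128,-.036,.1875],[-.128,-.036,.1015],[-.08,-.115,.19],[-.08,.115,.19]])).round(0).tolist())
    ims.append(c["img"][:,:,::-1])
a=cv2.resize(ims[0],(560,350));b=cv2.resize(ims[1][85:215,298:428],(240,240));o=np.zeros((350,800,3),'u1');o[:,:560]=a;o[:240,560:]=b
cv2.imwrite("pics/w1.png",o)
E
```

```text
2.1 [ 0.4716 -0.2935  0.2499] [[0.958, -0.287, -0.001], [-0.287, -0.958, 0.0], [-0.001, -0.0, -1.0]] 0.043742655876556936 [ 0.48  0.54 -0.02  1.73  0.01  0.86 -1.4 ]
wrist [[319.0, 179.0], [319.0, 161.0], [417.0, 122.0], [132.0, 123.0]]
scene [[403.0, 139.0], [400.0, 169.0], [417.0, 120.0], [336.0, 146.0]]
```

View pics/w1.png

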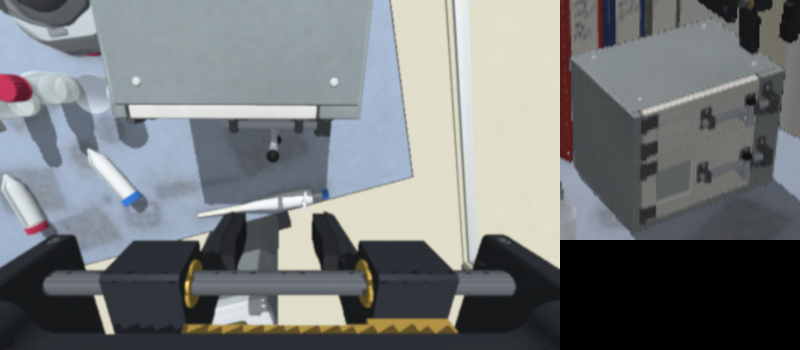

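The wrist view shows the top ball at about (311,177) in full-resolution pixels, against a predicted (319,179), so the real box sits about 5 mm further left. I'll measure it properly.

```bash
python3 - <<'E'
from h import *
c=dict(np.load("wrist1.npz"));g=c["img"].max(2)
sub=g[160:195,295:330];print(sub[::2,::1].tolist() and '')
m=np.zeros_like(g);m[165:187,300:325]=(g[165:187,300:325]<45)
k,l,st,ce=cv2.connectedComponentsWithStats(m)
for i in range(1,k):
    if st[i,4]>8:print(ce[i].round(1),st[i],ray(c,ce[i],.1875).round(4))
# roof front-edge and white leaf top extents along rows
im=c["img"].astype(int)
for r in(126,128,130):
    w=np.nonzero(im[r,100:440].min(1)>185)[0]+100;print(r,w.min() if len(w) else 0,w.max() if len(w) else 0)
col=im[100:150,250].min(1);print(col.tolist())
g2=cv2.Canny(c["img"],40,120)
for r in(60,90,110):print(r,np.nonzero(g2[r,90:440])[0]+90)
P=np.load("box.npy");print(proj(c,box(P,[[-.092,-.074,.19],[-.092,.1,.19],[-.08,0,.19],[-.092,0,.19],[-.04,-.115,.19],[-.04,.115,.19]])).round(1).tolist())
E
```

```text
[311.5 178.5] [305 173  14  12 112] [ 0.4966 -0.2946  0.1875]
126 104 360
128 105 360
130 149 360
[146, 146, 146, 146, 146, 146, 146, 145, 144, 144, 144, 144, 144, 144, 145, 144, 143, 139, 128, 140, 191, 225, 230, 228, 226, 226, 225, 224, 224, 224, 223, 223, 222, 214, 186, 143, 107, 97, 98, 96, 97, 96, 97, 96, 95, 95, 94, 94, 95, 94]
60 [106 107 108 109 110 111 114 119 419]
90 [122 125 151 159 160 378 379 384 385 416]
110 [ 98 122 125 414]
[[365.2, 137.6], [153.1, 138.0], [274.2, 122.6], [275.0, 137.8], [422.7, 67.7], [120.1, 68.3]]
```

Emit:
{"name": "play_rows", "arguments": {
  "dp": [
    [0.49, -0.096, 0],
    [0.49, -0.096, 0],
    [0, 0, 0.65],
    [0, 0, 0.65],
    [0, 0, 0.65],
    [0, 0, 0.65],
    [0, 0, 0.65],
    [0, 0, 0]
  ],
  "rot": [
    [0, 0, 0],
    [0, 0, 0],
    [0, 0, 0],
    [0, 0, 0],
    [0, 0, 0],
    [0, 0, 0],
    [0, 0, 0],
    [0, 0, 0]
  ]
}}

```text
t: 3.0
eef_pos: [0.4936, -0.2969, 0.1668]
tcp_rot: [[0.958, -0.288, -0.005], [-0.288, -0.958, 0.002], [-0.005, -0.0, -1.0]]
contact_force: [0.0, 0.3, 1.0]
width: 0.0442
finger_force: 0.0
```

Emit:
{"name": "play_rows", "arguments": {
  "dp": [
    [0, 0, 0],
    [0, 0, 0],
    [0, 0, 0],
    [0, 0, 0],
    [0, 0, 0],
    [0, 0, 0]
  ],
  "rot": [
    [0, 0, 0],
    [0, 0, 0],
    [0, 0, 0],
    [0, 0, 0],
    [0, 0, 0],
    [0, 0, 0]
  ],
  "claw": -1,
  "grip_force": 25
}}

```text
t: 3.6
eef_pos: [0.4961, -0.297, 0.1692]
tcp_rot: [[0.958, -0.287, 0.0], [-0.287, -0.958, -0.0], [0.0, 0.0, -1.0]]
contact_force: [-0.0, -0.1, -0.0]
width: 0.0006
finger_force: 0.0
```

The fingers closed on nothing, so I'll look.

```bash
python3 - <<'E'
from plant import bot
from h import *
ims=[]
for n in("wrist","scene","side"):
    c=bot.capture(n);np.savez(n+"2.npz",**c);ims.append(c["img"][:,:,::-1]);print(n,proj(c,[bot.read_state()['eef_pos']]).round(0))
a=cv2.resize(ims[0][100:300,180:460],(560,400));b=cv2.resize(ims[1][85:185,340:440],(240,240));d=cv2.resize(ims[2][220:320,310:410],(240,240));o=np.zeros((480,800,3),'u1');o[:400,:560]=a;o[:240,560:]=b;o[240:,560:]=d
cv2.imwrite("pics/w2.png",o)
E
```

```text
wrist [[319. 235.]]
scene [[400. 146.]]
side [[337. 281.]]
```

View pics/w2.png

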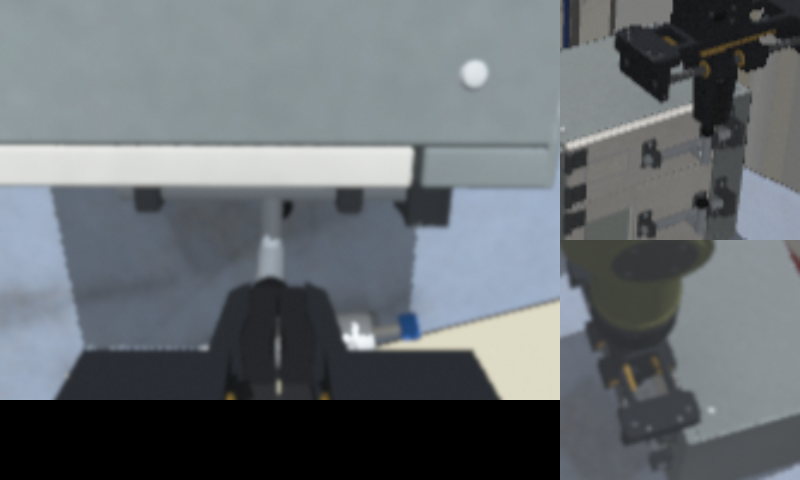

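The wrist view shows the ball just ahead of the closed fingertips, at about full px (315,242). I'll cast a ray to get its position.

```bash
python3 - <<'E'
from h import *
c=dict(np.load("wrist2.npz"))
P=np.load("box.npy");P[:2]+=[.0025,.003];np.save("box2.npy",P)
for uv in((314.5,242),(314.5,247)):print(ray(c,uv,.1875).round(4))
print(-c["R"].T@c["t"],c["R"].round(2).tolist())
L=[[-.092,-.074,.19],[-.08,-.115,.19],[-.128,-.036,.1875],[-.128,-.036,.156],[-.108,-.06,.156]]
print(box(P,L).round(4),proj(c,box(P,L)).round(1).tolist())
E
```

```text
[ 0.5011 -0.2958  0.1875]
[ 0.4978 -0.2948  0.1875]
[ 0.57756902 -0.32107066  0.34375043] [[-0.29, -0.96, 0.0], [-0.91, 0.27, 0.32], [-0.31, 0.09, -0.95]]
[[ 0.5201 -0.3442  0.19  ]
 [ 0.5199 -0.3869  0.19  ]
 [ 0.4964 -0.2975  0.1875]
 [ 0.4964 -0.2975  0.156 ]
 [ 0.5087 -0.3262  0.156 ]] [[385.3, 193.9], [460.0, 173.4], [319.3, 247.8], [319.1, 227.0], [353.0, 201.1]]
```

```bash
python3 - <<'E'
from h import *
a=np.load("wrist2.npz")["img"][200:300,280:360,::-1];b=np.load("scene2.npz")["img"][105:165,375:423,::-1]
f=lambda i:cv2.convertScaleAbs(cv2.resize(i,(400,500),interpolation=cv2.INTER_CUBIC),alpha=1.6,beta=10)
cv2.imwrite("pics/w3.png",np.hstack([f(a),f(b)]))
E
```

```text
(no output)
```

View pics/w3.png

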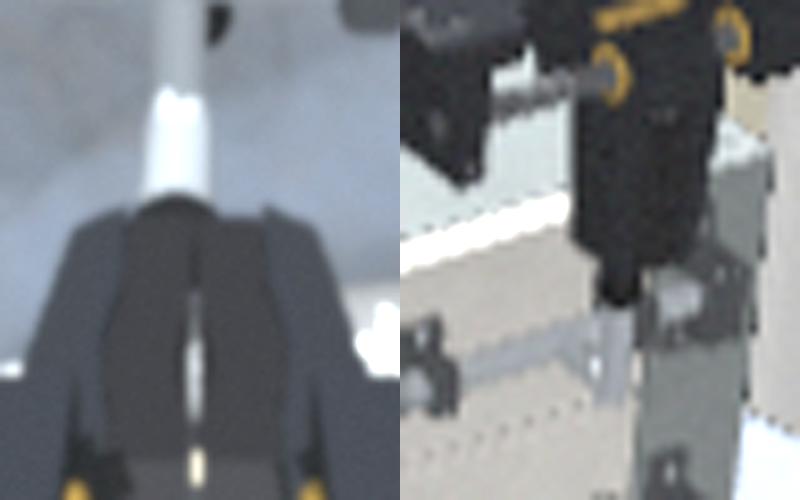

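The fingertips visibly end just above the ball, roughly 20 mm higher than the reported TCP implies. The fingers straddle the arm, so going lower is safe either way. I'll open, go down 17 mm and close again.

Emit:
{"name": "play_rows", "arguments": {
  "dp": [
    [0, 0, 0],
    [0, 0, 0],
    [0, 0, 0],
    [0, -0.08, 0],
    [0, 0, 0.34],
    [0, 0, 0.34],
    [0, 0, 0]
  ],
  "rot": [
    [0, 0, 0],
    [0, 0, 0],
    [0, 0, 0],
    [0, 0, 0],
    [0, 0, 0],
    [0, 0, 0],
    [0, 0, 0]
  ],
  "claw": 0
}}

```text
t: 4.45
eef_pos: [0.4955, -0.2944, 0.1503]
tcp_rot: [[0.958, -0.287, -0.003], [-0.287, -0.958, 0.001], [-0.003, -0.001, -1.0]]
contact_force: [-0.5, 0.6, 0.2]
width: 0.0437
finger_force: 0.0
```

Emit:
{"name": "play_rows", "arguments": {
  "dp": [
    [0, 0, 0],
    [0, 0, 0],
    [0, 0, 0],
    [0, 0, 0],
    [0, 0, 0],
    [0, 0, 0]
  ],
  "rot": [
    [0, 0, 0],
    [0, 0, 0],
    [0, 0, 0],
    [0, 0, 0],
    [0, 0, 0],
    [0, 0, 0]
  ],
  "claw": -1,
  "grip_force": 25
}}

```text
t: 5.05
eef_pos: [0.4967, -0.2951, 0.1522]
tcp_rot: [[0.958, -0.287, 0.0], [-0.287, -0.958, -0.0], [0.0, 0.0, -1.0]]
contact_force: [-0.3, -0.2, 1.7]
width: 0.0105
finger_force: 25.0
```

It grips the pin at 10.5 mm. Now I'll draw the bolt back 30 mm.

Emit:
{"name": "play_rows", "arguments": {
  "dp": [
    [0, -0.2, 0],
    [0, -0.2, 0],
    [0, -0.2, 0],
    [0, -0.2, 0],
    [0, -0.2, 0],
    [0, -0.2, 0],
    [0, 0, 0],
    [0, 0, 0]
  ],
  "rot": [
    [0, 0, 0],
    [0, 0, 0],
    [0, 0, 0],
    [0, 0, 0],
    [0, 0, 0],
    [0, 0, 0],
    [0, 0, 0],
    [0, 0, 0]
  ]
}}

```text
t: 5.85
eef_pos: [0.5038, -0.268, 0.1522]
tcp_rot: [[0.957, -0.289, -0.002], [-0.289, -0.957, -0.002], [-0.001, 0.003, -1.0]]
contact_force: [-4.2, -4.5, 3.7]
width: 0.0109
finger_force: 25.0
```

```bash
python3 - <<'E'
from h import *
from plant import bot
s=bot.read_state();p=s['eef_pos'][:2];H=box(np.load("box2.npy"),[[-.094,.102,.156]])[0,:2]
v=p-H;print(v,np.hypot(*v))
N=20;TH=np.radians(106);PH=np.radians(36)
rt=lambda v,a:np.array([v[0]*np.cos(a)+v[1]*np.sin(a),-v[0]*np.sin(a)+v[1]*np.cos(a)])
R=s['tcp_rot'];yaw0=np.arctan2(R[1,0],R[0,0])
cur=v;out=[]
for i in range(N):
    n=rt(v,TH*(i+1)/N);d=n-cur;cur=n
    y=yaw0-PH*i/N;x=np.array([np.cos(y),np.sin(y)]);yy=np.array([np.sin(y),-np.cos(y)])
    out.append([round(float(d@x)/.025,2),round(float(d@yy)/.025,2),0])
print(out,PH/N/np.radians(45),H+cur)
E
```

```text
[-0.06456393 -0.09312159] 0.11331430052203031
[[-0.39, -0.15, 0], [-0.38, -0.17, 0], [-0.37, -0.19, 0], [-0.36, -0.22, 0], [-0.34, -0.24, 0], [-0.33, -0.26, 0], [-0.31, -0.28, 0], [-0.3, -0.3, 0], [-0.28, -0.31, 0], [-0.26, -0.33, 0], [-0.24, -0.35, 0], [-0.22, -0.36, 0], [-0.19, -0.37, 0], [-0.17, -0.38, 0], [-0.15, -0.39, 0], [-0.12, -0.4, 0], [-0.1, -0.41, 0], [-0.07, -0.41, 0], [-0.05, -0.42, 0], [-0.02, -0.42, 0]] 0.04 [ 0.49665569 -0.0871716 ]
```

Emit:
{"name": "play_rows", "arguments": {
  "dp": [
    [-0.39, -0.15, 0],
    [-0.38, -0.17, 0],
    [-0.37, -0.19, 0],
    [-0.36, -0.22, 0],
    [-0.34, -0.24, 0],
    [-0.33, -0.26, 0],
    [-0.31, -0.28, 0],
    [-0.3, -0.3, 0]
  ],
  "rot": [
    [0, 0, 0.04],
    [0, 0, 0.04],
    [0, 0, 0.04],
    [0, 0, 0.04],
    [0, 0, 0.04],
    [0, 0, 0.04],
    [0, 0, 0.04],
    [0, 0, 0.04]
  ]
}}

```text
t: 6.65
eef_pos: [0.4563, -0.1992, 0.1518]
tcp_rot: [[0.854, -0.52, -0.005], [-0.52, -0.854, -0.001], [-0.004, 0.003, -1.0]]
contact_force: [-5.3, -3.4, 4.7]
width: 0.0109
finger_force: 25.0
```

Emit:
{"name": "play_rows", "arguments": {
  "dp": [
    [-0.28, -0.31, 0],
    [-0.26, -0.33, 0],
    [-0.24, -0.35, 0],
    [-0.22, -0.36, 0],
    [-0.19, -0.37, 0],
    [-0.17, -0.38, 0],
    [-0.15, -0.39, 0],
    [-0.12, -0.4, 0],
    [-0.1, -0.41, 0],
    [-0.07, -0.41, 0],
    [-0.05, -0.42, 0],
    [-0.02, -0.42, 0],
    [0, 0, 0]
  ],
  "rot": [
    [0, 0, 0.04],
    [0, 0, 0.04],
    [0, 0, 0.04],
    [0, 0, 0.04],
    [0, 0, 0.04],
    [0, 0, 0.04],
    [0, 0, 0.04],
    [0, 0, 0.04],
    [0, 0, 0.04],
    [0, 0, 0.04],
    [0, 0, 0.04],
    [0, 0, 0.04],
    [0, 0, 0]
  ]
}}

```text
t: 7.95
eef_pos: [0.4971, -0.0822, 0.1516]
tcp_rot: [[0.608, -0.794, -0.003], [-0.794, -0.608, 0.003], [-0.004, 0.0, -1.0]]
contact_force: [-3.0, 4.3, 4.0]
width: 0.0108
finger_force: 25.0
```

```bash
python3 - <<'E'
from plant import bot
from h import *
s=bot.read_state();print(s['qpos'].round(2))
P=np.load("box2.npy");H=box(P,[[-.094,.102,.156]])[0,:2]
v=s['eef_pos'][:2]-H;c,q=np.cos(P[2]),np.sin(P[2]);vb=[c*v[0]+q*v[1],-q*v[0]+c*v[1]]
print(np.hypot(*v),vb,"theta",np.degrees((np.arctan2(-.108,-.034)-np.arctan2(vb[1],vb[0])))%360)
ims=[]
for n in("wrist","scene","side"):
    c=bot.capture(n);np.savez(n+"3.npz",**c);ims.append(c["img"][:,:,::-1])
a=cv2.resize(ims[0],(400,250));b=cv2.resize(ims[1][70:230,240:440],(500,400));d=cv2.resize(ims[2][180:340,260:420],(300,300));o=np.zeros((550,800,3),'u1');o[:400,:500]=b;o[:300,500:]=d;o[300:550,400:]=a
cv2.imwrite("pics/w4.png",o)
E
```

```text
[-0.05  0.64  0.21  2.   -0.25  0.54 -2.16]
0.116936864945697 [np.float64(-0.09479307865078707), np.float64(0.06847264142147488)] theta 108.3672374853312
```

View pics/w4.png

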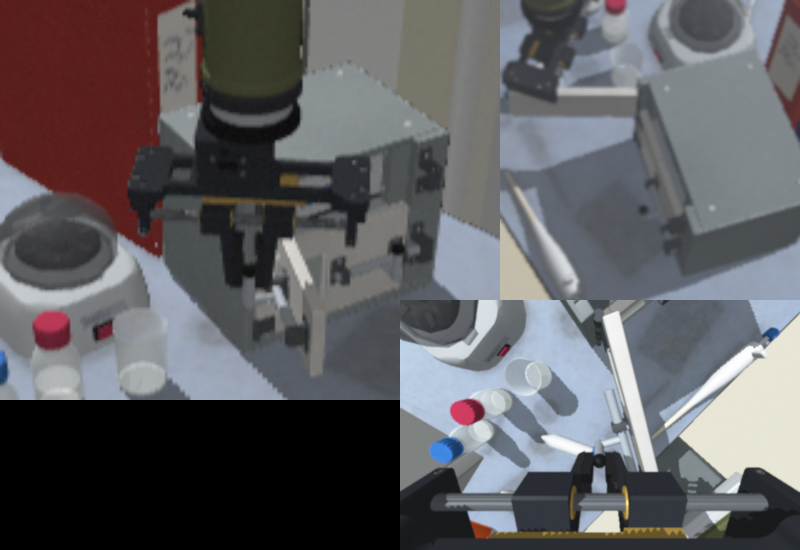

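The top leaf is open about 107° and the bottom leaf is still shut. The wrist view shows the ball at the very fingertips. I'll release, lift, turn and hover near the red cap, well away from the oven.

Emit:
{"name": "play_rows", "arguments": {
  "dp": [
    [0, 0, 0],
    [0, 0, 0],
    [0, 0, 0],
    [0, 0, -0.6],
    [0, 0, -0.9],
    [0, 0, -0.9],
    [0, 0, -0.9],
    [0, 0, -0.9],
    [0, 0, -0.6],
    [0, 0, 0],
    [0, 0, 0]
  ],
  "rot": [
    [0, 0, 0],
    [0, 0, 0],
    [0, 0, 0],
    [0, 0, 0],
    [0, 0, 0],
    [0, 0, -0.1815],
    [0, 0, -0.1815],
    [0, 0, -0.1815],
    [0, 0, -0.1815],
    [0, 0, -0.1815],
    [0, 0, -0.1815]
  ],
  "claw": -0.5
}}

```text
t: 9.2
eef_pos: [0.4983, -0.0859, 0.2727]
tcp_rot: [[0.998, -0.059, 0.002], [-0.059, -0.998, -0.001], [0.002, 0.001, -1.0]]
contact_force: [0.5, -0.7, 1.0]
width: 0.022
finger_force: 0.0
```

Emit:
{"name": "play_rows", "arguments": {
  "dp": [
    [-0.28, -0.89, 0],
    [-0.28, -0.89, 0],
    [-0.28, -0.89, 0],
    [-0.28, -0.89, 0],
    [-0.28, -0.89, 0],
    [-0.28, -0.89, 0],
    [-0.28, -0.89, 0],
    [-0.28, -0.89, 0],
    [-0.28, -0.89, 0],
    [-0.28, -0.89, 0],
    [-0.28, -0.89, 0],
    [-0.28, -0.89, 0],
    [0, 0, 0.8],
    [0, 0, 0.8],
    [0, 0, 0.8],
    [0, 0, 0.8],
    [0, 0, 0.8],
    [0, 0, 0.8],
    [0, 0, 0]
  ],
  "rot": [
    [0, 0, 0],
    [0, 0, 0],
    [0, 0, 0],
    [0, 0, 0],
    [0, 0, 0],
    [0, 0, 0],
    [0, 0, 0],
    [0, 0, 0],
    [0, 0, 0],
    [0, 0, 0],
    [0, 0, 0],
    [0, 0, 0],
    [0, 0, 0],
    [0, 0, 0],
    [0, 0, 0],
    [0, 0, 0],
    [0, 0, 0],
    [0, 0, 0],
    [0, 0, 0]
  ],
  "claw": 0.2
}}

```text
t: 11.1
eef_pos: [0.43, 0.1856, 0.1502]
tcp_rot: [[0.998, -0.065, -0.003], [-0.065, -0.998, -0.002], [-0.003, 0.002, -1.0]]
contact_force: [0.4, 0.1, 1.2]
width: 0.0527
finger_force: 0.0
```

```bash
python3 - <<'E'
from plant import bot
from h import *
s=bot.read_state();p=s['eef_pos'];R=s['tcp_rot'];print(s['t'],p.round(4),R.round(3).tolist(),s['width'],s['qpos'].round(2))
w=s['width']/2
ims=[]
for n in("wrist","scene"):
    c=bot.capture(n);np.savez(n+"4.npz",**c)
    im=c["img"].astype(int);i8=c["img"][:,:,::-1].copy()
    for dz in(0,-.0187,-.03):
        for sy in(-1,1):
            q=proj(c,[p+R@np.array([0,sy*(w+.008),dz])])[0];print(n,dz,q.round(0))
    if n=="wrist":
        m=((im[...,0]-im[...,1]>50)&(im[...,0]-im[...,2]>25)).astype('u1')
        k,l,st,ce=cv2.connectedComponentsWithStats(m)
        for i in range(1,k):
            if st[i,4]>60:print("red",ce[i].round(1),st[i],ray(c,ce[i],.0164).round(4))
    ims.append(i8)
a=cv2.resize(ims[0],(480,300));b=cv2.resize(ims[1][240:340,190:290],(320,320),interpolation=2);o=np.zeros((320,800,3),'u1');o[:300,:480]=a;o[:,480:]=b
cv2.imwrite("pics/w5.png",o)
E
```

```text
11.1 [0.43   0.1856 0.1502] [[0.998, -0.065, -0.003], [-0.065, -0.998, -0.002], [-0.003, 0.002, -1.0]] 0.05273594151982264 [-0.5   0.59 -0.01  2.09  0.01  0.46 -2.15]
wrist 0 [269. 236.]
wrist 0 [369. 235.]
wrist -0.0187 [264. 249.]
wrist -0.0187 [374. 249.]
wrist -0.03 [260. 258.]
wrist -0.03 [377. 258.]
red [105.7  69.7] [    9     0   188   134 15349] [0.5611 0.3899 0.0164]
red [312.  166.3] [298 159  29  15 379] [0.4501 0.1913 0.0164]
scene 0 [247. 288.]
scene 0 [278. 268.]
scene -0.0187 [246. 280.]
scene -0.0187 [278. 261.]
scene -0.03 [246. 276.]
scene -0.03 [277. 256.]
```

View pics/w5.png

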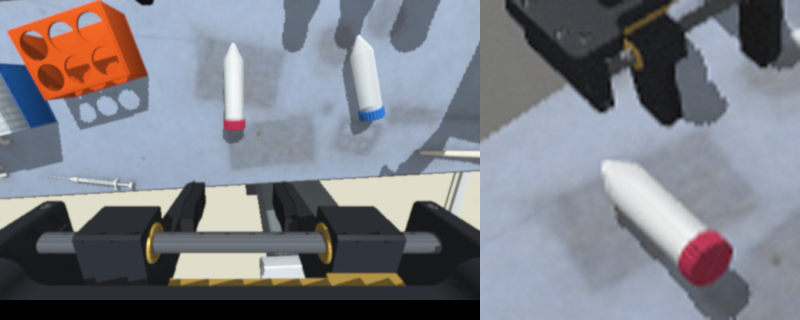

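The wrist view (×0.75) shows the red cap at about (234,124). Both views put the fingertips about 20 mm behind the reported TCP. I'll go down over the cap with an 8° tilt and watch the force.

Emit:
{"name": "play_rows", "arguments": {
  "dp": [
    [0.51, -0.12, 0],
    [0.51, -0.12, 0],
    [0, 0, 0.7],
    [0, 0, 0.7],
    [0, 0, 0.7],
    [0, 0, 0.7],
    [0, 0, 0.7],
    [0, 0, 0.7],
    [0, 0, 0.4],
    [0, 0, 0.4],
    [0, 0, 0.4],
    [0, 0, 0],
    [0, 0, 0]
  ],
  "rot": [
    [0, 0, 0],
    [0, 0, 0],
    [0, 0, 0],
    [0, 0, 0],
    [0, 0, 0],
    [0, 0, 0],
    [0, 0, 0],
    [0, 0.178, 0],
    [0, 0, 0],
    [0, 0, 0],
    [0, 0, 0],
    [0, 0, 0],
    [0, 0, 0]
  ]
}}

```text
t: 12.5
eef_pos: [0.468, 0.1924, 0.0257]
tcp_rot: [[0.991, -0.067, 0.113], [-0.065, -0.998, -0.018], [0.114, 0.01, -0.993]]
contact_force: [0.6, -0.5, -0.1]
width: 0.0531
finger_force: 0.0
```

```bash
python3 - <<'E'
from plant import bot
from h import *
s=bot.read_state();p=s['eef_pos'];R=s['tcp_rot'];print(p.round(4),R.round(3).tolist(),s['qpos'].round(2),s['contact_force'].round(1))
d=R[:,2];cap=np.array([.452,.190,.0164]);print("cap in tool",(R.T@(cap-p)).round(4))
c=bot.capture("wrist");np.savez("wrist5.npz",**c);im=c["img"].astype(int)
m=((im[...,0]-im[...,1]>50)&(im[...,0]-im[...,2]>25)).astype('u1')
k,l,st,ce=cv2.connectedComponentsWithStats(m)
for i in range(1,k):
    if st[i,4]>60 and ce[i][1]>150:print("red",ce[i].round(1),st[i],ray(c,ce[i],.022).round(4))
print(proj(c,[cap]))
E
```

```text
[0.468  0.1924 0.0257] [[0.991, -0.067, 0.113], [-0.065, -0.998, -0.018], [0.114, 0.01, -0.993]] [-0.58  0.85  0.07  2.16  0.38  0.05 -2.55] [ 0.6 -0.5 -0.1]
cap in tool [-0.0168  0.0034  0.0075]
red [322.  257.4] [300 242  45  28 905] [0.4501 0.1912 0.022 ]
[[323.27093872 251.74992822]]
```

Joint 6 is at its limit, so I'll go back to upright.

Emit:
{"name": "play_rows", "arguments": {
  "dp": [
    [0, 0, -0.2],
    [0, 0, 0],
    [0, 0, 0]
  ],
  "rot": [
    [0, -0.15, 0],
    [0, 0, 0],
    [0, 0, 0]
  ]
}}

```text
t: 12.85
eef_pos: [0.4673, 0.192, 0.0294]
tcp_rot: [[0.998, -0.07, 0.006], [-0.07, -0.998, -0.009], [0.007, 0.009, -1.0]]
contact_force: [0.1, 0.4, -0.9]
width: 0.0528
finger_force: 0.0
```

```bash
python3 - <<'E'
from plant import bot
from h import *
s=bot.read_state();p=s['eef_pos'];R=s['tcp_rot'];print(p.round(4),R.round(3).tolist(),s['qpos'].round(2))
cap=np.array([.451,.190,.0164]);print("cap in tool",(R.T@(cap-p)).round(4),np.degrees(np.arcsin(R[:,2])))
E
```

```text
[0.4673 0.192  0.0294] [[0.998, -0.07, 0.006], [-0.07, -0.998, -0.009], [0.007, 0.009, -1.0]] [-0.42  0.85 -0.12  2.06  0.4   0.26 -2.52]
cap in tool [-0.0162  0.003   0.0129] [  0.36529046  -0.53019582 -89.3561426 ]
```

Emit:
{"name": "play_rows", "arguments": {
  "dp": [
    [-0.32, 0.06, 0],
    [-0.32, 0.06, 0],
    [0, 0, 0.3],
    [0, 0, 0.3],
    [0, 0, 0.3],
    [0, 0, 0.3],
    [0, 0, 0],
    [0, 0, 0]
  ],
  "rot": [
    [0, 0, 0],
    [0, 0, 0],
    [0, 0, 0],
    [0, 0, 0],
    [0, 0, 0],
    [0, 0, 0],
    [0, 0, 0],
    [0, 0, 0]
  ]
}}

```text
t: 13.65
eef_pos: [0.4498, 0.1904, -0.0015]
tcp_rot: [[0.998, -0.066, 0.003], [-0.066, -0.998, -0.011], [0.004, 0.011, -1.0]]
contact_force: [0.5, 0.3, 0.6]
width: 0.0528
finger_force: 0.0
```

Emit:
{"name": "play_rows", "arguments": {
  "dp": [
    [0.05, 0, 0.14],
    [0, 0, 0.14],
    [0, 0, 0.14],
    [0, 0, 0],
    [0, 0, 0]
  ],
  "rot": [
    [0, 0, 0],
    [0, 0, 0],
    [0, 0, 0],
    [0, 0, 0],
    [0, 0, 0]
  ]
}}

```text
t: 14.15
eef_pos: [0.451, 0.1903, -0.0117]
tcp_rot: [[0.998, -0.066, 0.003], [-0.066, -0.998, -0.011], [0.004, 0.011, -1.0]]
contact_force: [-0.6, 0.3, -1.1]
width: 0.053
finger_force: 0.0
```

Free, and the tips are about 9 mm above the table. I'll close on the cap.

Emit:
{"name": "play_rows", "arguments": {
  "dp": [
    [0, 0, 0],
    [0, 0, 0],
    [0, 0, 0],
    [0, 0, 0],
    [0, 0, 0],
    [0, 0, 0]
  ],
  "rot": [
    [0, 0, 0],
    [0, 0, 0],
    [0, 0, 0],
    [0, 0, 0],
    [0, 0, 0],
    [0, 0, 0]
  ],
  "claw": -1,
  "grip_force": 50
}}

```text
t: 14.75
eef_pos: [0.4512, 0.1903, -0.0115]
tcp_rot: [[0.998, -0.066, 0.003], [-0.066, -0.998, -0.011], [0.004, 0.011, -1.0]]
contact_force: [0.6, -0.0, 1.6]
width: 0.0308
finger_force: 50.0
```

Emit:
{"name": "play_rows", "arguments": {
  "dp": [
    [0, 0, -0.4],
    [0, 0, -0.8],
    [0, 0, -0.8],
    [0, 0, -0.8],
    [0, 0, -0.8],
    [0, 0, -0.8],
    [0, 0, -0.8],
    [0, 0, -0.8],
    [0, 0, -0.8],
    [0, 0, -0.4],
    [0, 0, 0]
  ],
  "rot": [
    [0, 0, 0],
    [0, 0, 0],
    [0, 0, 0],
    [0, 0, 0],
    [0, 0, 0],
    [0, 0, 0],
    [0, 0, 0],
    [0, 0, 0],
    [0, 0, 0],
    [0, 0, 0],
    [0, 0, 0]
  ]
}}

```text
t: 15.85
eef_pos: [0.4512, 0.1925, 0.1697]
tcp_rot: [[0.998, -0.067, 0.006], [-0.066, -0.998, -0.01], [0.006, 0.009, -1.0]]
contact_force: [1.5, -0.5, 0.1]
width: 0.0308
finger_force: 50.0
```

```bash
cat > tube.py <<'E'
from plant import bot
from h import *
def tube(tag):
    s=bot.read_state();p=s['eef_pos'];R=s['tcp_rot'];out={}
    print(s['t'],p.round(4),np.degrees(np.arcsin(R[:2,2])).round(1),s['qpos'].round(2),s['width'])
    ims=[]
    for n in("scene","side","wrist"):
        c=bot.capture(n);np.savez(n+tag+".npz",**c);ims.append(c)
    return s,ims
E
python3 - <<'E'
from tube import *
s,ims=tube("6")
p=s['eef_pos']
tiles=[]
for c,h in zip(ims,(40,40,90)):
    q=proj(c,[p])[0].round().astype(int);print(q)
    x0=min(max(q[0]-h,0),640-2*h);y0=min(max(q[1]-h,0),400-2*h);print(x0,y0)
    tiles.append(cv2.resize(c["img"][y0:y0+2*h,x0:x0+2*h,::-1],(266,266),interpolation=2))
cv2.imwrite("pics/w6.png",np.hstack(tiles))
E
```

```text
15.85 [0.4512 0.1925 0.1697] [ 0.3 -0.6] [-0.33  0.59 -0.27  2.01  0.29  0.59 -2.44] 0.030769669413965486
[251 266]
211 226
[225 153]
185 113
[318 235]
228 145
```

View pics/w6.png

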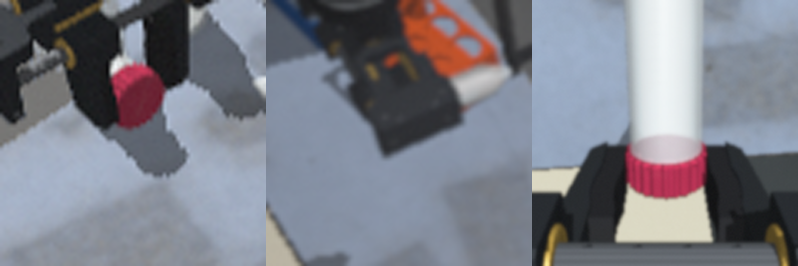

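The tube is held by the cap and looks about level. I'll get its pitch and the cap position by triangulation.

```bash
cat >> tube.py <<'E'
def tri(cs,uvs):
    A=[];b=[]
    for c,uv in zip(cs,uvs):
        d=c["R"].T@np.linalg.inv(c["K"])@[*uv,1];d/=np.linalg.norm(d);o=-c["R"].T@c["t"];M=np.eye(3)-np.outer(d,d);A.append(M);b.append(M@o)
    A=np.vstack(A);b=np.hstack(b);x,r,_,_=np.linalg.lstsq(A,b,rcond=None);return x,np.sqrt(r)
def red(c,roi):
    im=c["img"].astype(int);m=((im[...,0]-im[...,1]>50)&(im[...,0]-im[...,2]>20)).astype('u1')
    k,l,st,ce=cv2.connectedComponentsWithStats(m)
    return [(ce[i].round(1),st[i].tolist()) for i in range(1,k) if st[i,4]>20 and roi[0]<ce[i][0]<roi[1] and roi[2]<ce[i][1]<roi[3]]
E
python3 - <<'E'
from tube import *
C={n:dict(np.load(n+"6.npz")) for n in("scene","side","wrist")}
rs=red(C["scene"],(220,290,230,290));rw=red(C["wrist"],(270,370,200,320));print(rs,rw)
im=C["wrist"]["img"].astype(int)
m=((im.min(2)>165)&(im.max(2)-im.min(2)<25)).astype('u1')
for r in(240,225,200,150,120,100,90,80,70,60):
    w=np.nonzero(m[r,280:350])[0]+280;print(r,(w.min(),w.max(),len(w)) if len(w) else None)
im=C["side"]["img"].astype(int);m=((im.min(2)>165)).astype('u1')[110:150,225:275];ys,xs=np.nonzero(m);print([(y+110,xs[ys==y].min()+225,xs[ys==y].max()+225) for y in sorted(set(ys))])
if rs and rw:
    x,r=tri([C["scene"],C["wrist"]],[rs[0][0],rw[0][0]]);s=bot.read_state();print(x.round(4),r.round(4),"tool",(s['tcp_rot'].T@(x-s['eef_pos'])).round(4))
E
```

```text
[(array([251.7, 253.8]), [244, 245, 16, 19, 219])] [(array([318.4, 263.5]), [291, 242, 56, 37, 1294])]
240 (np.int64(298), np.int64(340), 43)
225 (np.int64(297), np.int64(341), 45)
200 (np.int64(295), np.int64(341), 47)
150 (np.int64(294), np.int64(342), 49)
120 (np.int64(292), np.int64(343), 52)
100 (np.int64(291), np.int64(342), 52)
90 (np.int64(295), np.int64(338), 44)
80 (np.int64(299), np.int64(333), 35)
70 (np.int64(304), np.int64(327), 24)
60 (np.int64(309), np.int64(322), 14)
[(np.int64(133), np.int64(256), np.int64(256)), (np.int64(134), np.int64(249), np.int64(257)), (np.int64(135), np.int64(246), np.int64(257)), (np.int64(136), np.int64(244), np.int64(256)), (np.int64(137), np.int64(242), np.int64(254)), (np.int64(138), np.int64(242), np.int64(253)), (np.int64(139), np.int64(243), np.int64(252)), (np.int64(140), np.int64(243), np.int64(249)), (np.int64(141), np.int64(244), np.int64(247)), (np.int64(142), np.int64(245), np.int64(245))]
[0.448  0.1919 0.201 ] [0.0011] tool [-0.002   0.0004 -0.0333]
```

```bash
python3 - <<'E'
from tube import *
C={n:dict(np.load(n+"6.npz")) for n in("scene","side","wrist")}
s=bot.read_state();R=s['tcp_rot'];p=s['eef_pos']
for uw,us in(((316,54),(257.5,133.5)),((316,54),(257,135))):
    x,r=tri([C["wrist"],C["side"]],[uw,us]);print(x.round(4),r,(R.T@(x-p)).round(4))
# wrist width-based depth at barrel: depth=f*28mm/w
c=C["wrist"];f=c["K"][0,0]
for row,w in((225,45),(150,49),(105,52.5)):
    dep=f*.028/w;d=np.linalg.inv(c["K"])@[318,row,1]*dep;X=c["R"].T@(d-c["t"]);print(row,X.round(4),(R.T@(X-p)).round(4))
E
```

```text
[0.5571 0.1866 0.1924] [0.00158306] [ 0.1072 -0.0016 -0.0244]
[0.5564 0.1868 0.1868] [0.00370388] [ 0.1066 -0.0018 -0.0189]
225 [0.4645 0.1916 0.1826] [ 0.0145 -0.0005 -0.0149]
150 [0.5107 0.1885 0.1819] [ 0.0608 -0.0005 -0.014 ]
105 [0.5349 0.1869 0.1849] [ 0.0851 -0.0005 -0.017 ]
```

The tube is about level, with the cap axis ~29 mm behind the TCP. I'll lift, yaw to the box axis and carry it high over the leaf.

Emit:
{"name": "play_rows", "arguments": {
  "dp": [
    [0, 0, -0.8],
    [0, 0, -0.8],
    [0, 0, -0.8],
    [0, 0, -0.8],
    [0, 0, 0]
  ],
  "rot": [
    [0, 0, 0],
    [0, 0, 0],
    [0, 0, 0.142],
    [0, 0, 0.142],
    [0, 0, 0]
  ]
}}

```text
t: 16.5
eef_pos: [0.4513, 0.1938, 0.2494]
tcp_rot: [[0.958, -0.286, 0.006], [-0.286, -0.958, -0.01], [0.009, 0.008, -1.0]]
contact_force: [0.2, 0.8, -0.5]
width: 0.0306
finger_force: 50.0
```

Emit:
{"name": "play_rows", "arguments": {
  "dp": [
    [0.163, 0.871, 0],
    [0.163, 0.871, 0],
    [0.163, 0.871, 0],
    [0.163, 0.871, 0],
    [0.163, 0.871, 0],
    [0.163, 0.871, 0],
    [0.163, 0.871, 0],
    [0.163, 0.871, 0],
    [0.163, 0.871, 0],
    [0.163, 0.871, 0],
    [0.163, 0.871, 0],
    [0.163, 0.871, 0],
    [0.163, 0.871, 0],
    [0.163, 0.871, 0],
    [0.163, 0.871, 0],
    [0.163, 0.871, 0],
    [0.163, 0.871, 0],
    [0.163, 0.871, 0],
    [0.163, 0.871, 0],
    [0.163, 0.871, 0]
  ],
  "rot": [
    [0, 0, 0],
    [0, 0, 0],
    [0, 0, 0],
    [0, 0, 0],
    [0, 0, 0],
    [0, 0, 0],
    [0, 0, 0],
    [0, 0, 0],
    [0, 0, 0],
    [0, 0, 0],
    [0, 0, 0],
    [0, 0, 0],
    [0, 0, 0],
    [0, 0, 0],
    [0, 0, 0],
    [0, 0, 0],
    [0, 0, 0],
    [0, 0, 0],
    [0, 0, 0],
    [0, 0, 0]
  ]
}}

```text
t: 18.5
eef_pos: [0.403, -0.248, 0.2513]
tcp_rot: [[0.959, -0.283, 0.0], [-0.283, -0.959, -0.01], [0.003, 0.009, -1.0]]
contact_force: [0.6, 0.5, -1.0]
width: 0.0309
finger_force: 50.0
```

```bash
cat > where.py <<'E'
from tube import *
s=bot.read_state();p=s['eef_pos'];R=s['tcp_rot'];P=np.load("box2.npy")
inv=lambda X:(np.array([[np.cos(P[2]),np.sin(P[2])],[-np.sin(P[2]),np.cos(P[2])]])@(X[:2]-P[:2])*1000).round(1)
print(s['t'],p.round(4),"q",s['qpos'].round(2),"w",s['width'],"F",s['contact_force'].round(1))
a=np.array([np.cos(P[2]),np.sin(P[2])]);print("tilt deg",np.degrees(np.arcsin(a@R[:2,2])).round(1),"yaw err",np.degrees(np.arctan2(R[1,0],R[0,0])-P[2]).round(1),"rollz",R[2,1].round(3))
cap=p+R@[0,0,-.029];print("cap box",inv(cap),(cap[2]*1000).round(1))
E
python3 - <<'E'
from where import *
c=bot.capture("wrist");np.savez("wrist7.npz",**c);c2=bot.capture("side");np.savez("side7.npz",**c2)
im=c["img"].astype(int);m=((im.min(2)>165)&(im.max(2)-im.min(2)<25)).astype('u1')
for r in(225,150,100,80,60):
    w=np.nonzero(m[r,270:360])[0]+270;print(r,(w.min(),w.max()) if len(w) else None)
print(red(c,(270,370,200,320)))
E
```

```text
18.5 [ 0.403  -0.248   0.2513] q [ 0.61  0.44 -0.24  1.96  0.16  0.76 -1.58] w 0.0308816741053553 F [ 0.6  0.5 -1. ]
tilt deg 0.2 yaw err 0.2 rollz 0.009
cap box [-231.7  -14.9] 280.3
225 (np.int64(297), np.int64(359))
150 (np.int64(293), np.int64(340))
100 (np.int64(291), np.int64(340))
80 (np.int64(300), np.int64(331))
60 (np.int64(308), np.int64(322))
[(array([318.4, 263.7]), [291, 243, 56, 37, 1315])]
```

Emit:
{"name": "play_rows", "arguments": {
  "dp": [
    [0, 0, 0.84],
    [0, 0, 0.84],
    [0, 0, 0.84],
    [0, 0, 0.84],
    [0, 0, 0.84],
    [0, 0, 0.84],
    [0.4, 0, 0],
    [0.4, 0, 0],
    [0, 0, 0],
    [0, 0, 0]
  ],
  "rot": [
    [0, 0, 0],
    [0, 0, 0],
    [0, 0, 0],
    [0, 0, 0],
    [0, 0, 0],
    [0, 0, 0],
    [0, 0.065, 0],
    [0, 0.065, 0],
    [0, 0, 0],
    [0, 0, 0]
  ]
}}

```text
t: 19.6
eef_pos: [0.4232, -0.2533, 0.1271]
tcp_rot: [[0.954, -0.283, 0.099], [-0.281, -0.959, -0.038], [0.106, 0.009, -0.994]]
contact_force: [-0.5, -0.5, -0.3]
width: 0.031
finger_force: 50.0
```

```bash
python3 - <<'E'
from where import *
c=bot.capture("scene");np.savez("scene8.npz",**c);c2=bot.capture("side");np.savez("side8.npz",**c2)
a=proj(c,[cap])[0];b=proj(c2,[cap])[0];print(a,b)
A=cv2.resize(c["img"][80:220,310:450,::-1],(400,400),interpolation=2);x=int(b[0]);y=int(b[1])
B=cv2.resize(c2["img"][200:330,270:400,::-1],(400,400),interpolation=2)
cv2.imwrite("pics/w7.png",np.hstack([A,B]))
E
```

```text
19.6 [ 0.4232 -0.2533  0.1271] q [ 0.54  0.63 -0.14  2.15  0.28  0.27 -1.69] w 0.03095528492618607 F [-0.5 -0.5 -0.3]
tilt deg 6.1 yaw err 0.2 rollz 0.009
cap box [-213.8  -14.3] 156.0
[414.8777767  171.73539922] [300.66512781 284.62938491]
```

View pics/w7.png

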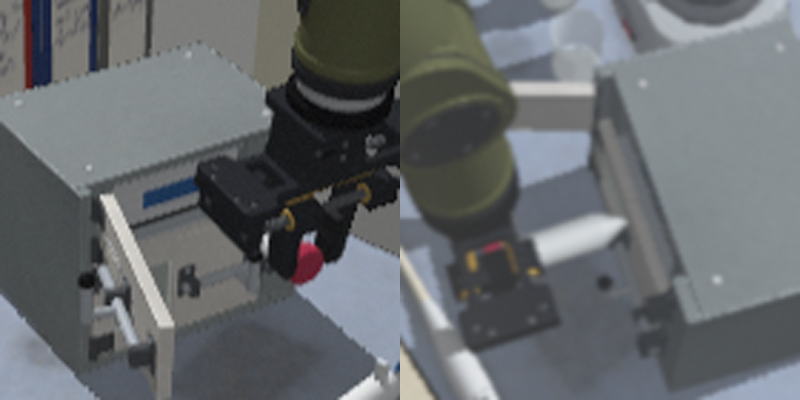

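The leaf is wide open, with the blue pad of the flap visible in the throat at about (170,190) in the crop. The tube is lined up, with its tip near side px (343,272). I'll check the tip position by triangulation.

```bash
python3 - <<'E'
from where import *
w=bot.capture("wrist");np.savez("wrist8.npz",**w);sd=dict(np.load("side8.npz"))
im=w["img"].astype(int);m=((im.min(2)>165)&(im.max(2)-im.min(2)<25)).astype('u1')
for r in range(46,66,2):
    q=np.nonzero(m[r,290:345])[0]+290;print(r,(q.min(),q.max()) if len(q) else None,end=' ')
for us in((343,272),(343,271),(343,274)):
    x,r=tri([w,sd],[(316,54),us]);print(x.round(4),r.round(4),"tip box",inv(x),(R.T@(x-p)).round(4))
for u in(-.003,-.02,-.03):print(proj(w,[p+R@[.1065,0,u]]),proj(sd,[p+R@[.1065,0,u]]))
E
```

```text
19.7 [ 0.4238 -0.254   0.1275] q [ 0.54  0.63 -0.14  2.14  0.28  0.27 -1.69] w 0.031076749041434853 F [0.5 0.5 0.3]
tilt deg 6.1 yaw err 0.1 rollz 0.009
cap box [-213.1  -14.8] 156.4
46 None 48 None 50 None 52 (np.int64(314), np.int64(317)) 54 (np.int64(311), np.int64(319)) 56 (np.int64(310), np.int64(320)) 58 (np.int64(309), np.int64(321)) 60 (np.int64(308), np.int64(322)) 62 (np.int64(307), np.int64(323)) 64 (np.int64(306), np.int64(324)) [ 0.5255 -0.2825  0.1577] [0.001] tip box [-104.4  -13.4] [ 0.1082 -0.0013 -0.0187]
[ 0.5247 -0.2821  0.1634] [0.] tip box [-105.3  -13.2] [ 0.108  -0.0014 -0.0245]
[ 0.527  -0.2833  0.1463] [0.0028] tip box [-102.8  -13.7] [ 0.1087 -0.0011 -0.0072]
[[318.78244832  63.69676075]] [[343.07964537 274.82302981]]
[[318.8493772   58.95328051]] [[342.7061275  272.34498669]]
[[318.89649899  55.61359677]] [[342.48184089 270.85699391]]
```

Emit:
{"name": "play_rows", "arguments": {
  "dp": [
    [0.4, 0, 0.05],
    [0.4, 0, 0.05],
    [0.4, 0, 0.05],
    [0.4, 0, 0.05],
    [0.4, 0, 0.05],
    [0.4, 0, 0.05],
    [0.4, 0, 0.05],
    [0.4, 0, 0.05],
    [0, 0, 0]
  ],
  "rot": [
    [0, 0, 0],
    [0, 0, 0],
    [0, 0, 0],
    [0, 0, 0],
    [0, 0, 0],
    [0, 0, 0],
    [0, 0, 0],
    [0, 0, 0],
    [0, 0, 0]
  ]
}}

```text
t: 20.65
eef_pos: [0.503, -0.2778, 0.1265]
tcp_rot: [[0.953, -0.285, 0.103], [-0.282, -0.959, -0.04], [0.11, 0.009, -0.994]]
contact_force: [0.0, 0.7, -1.9]
width: 0.0308
finger_force: 50.0
```

```bash
python3 where.py
```

```text
20.65 [ 0.503  -0.2778  0.1265] q [ 0.53  0.7  -0.17  1.92  0.26  0.43 -1.68] w 0.030765367387817794 F [ 0.   0.7 -1.9]
tilt deg 6.3 yaw err 0.1 rollz 0.009
cap box [-130.5  -15.1] 155.3
```

Emit:
{"name": "play_rows", "arguments": {
  "dp": [
    [0.25, 0, 0.025],
    [0.25, 0, 0.025],
    [0.25, 0, 0.025],
    [0.25, 0, 0.025],
    [0, 0, 0]
  ],
  "rot": [
    [0, 0, 0],
    [0, 0, 0],
    [0, 0, 0],
    [0, 0, 0],
    [0, 0, 0]
  ]
}}

```text
t: 21.15
eef_pos: [0.5261, -0.2849, 0.1266]
tcp_rot: [[0.953, -0.285, 0.102], [-0.283, -0.958, -0.04], [0.109, 0.009, -0.994]]
contact_force: [0.3, 0.2, -2.5]
width: 0.0305
finger_force: 49.9
```

```bash
python3 where.py
```

```text
21.15 [ 0.5261 -0.2849  0.1266] q [ 0.53  0.72 -0.18  1.85  0.25  0.48 -1.67] w 0.03050318957767968 F [ 0.3  0.2 -2.5]
tilt deg 6.3 yaw err 0.1 rollz 0.009
cap box [-106.3  -15.2] 155.4
```

Emit:
{"name": "play_rows", "arguments": {
  "dp": [
    [0.2, 0, 0.02],
    [0.2, 0, 0.02],
    [0.2, 0, 0.02],
    [0, 0, 0],
    [0, 0, 0]
  ],
  "rot": [
    [0, 0, 0],
    [0, 0, 0],
    [0, 0, 0],
    [0, 0, 0],
    [0, 0, 0]
  ]
}}

```text
t: 21.65
eef_pos: [0.5398, -0.2891, 0.1268]
tcp_rot: [[0.953, -0.285, 0.101], [-0.283, -0.958, -0.04], [0.108, 0.01, -0.994]]
contact_force: [1.3, -0.8, -2.4]
width: 0.0309
finger_force: 49.9
```

```bash
python3 where.py
```

```text
21.65 [ 0.5398 -0.2891  0.1268] q [ 0.52  0.74 -0.18  1.8   0.24  0.51 -1.67] w 0.030921054896084224 F [ 1.3 -0.8 -2.4]
tilt deg 6.2 yaw err 0.1 rollz 0.01
cap box [-92.  -15.3] 155.6
```

Emit:
{"name": "play_rows", "arguments": {
  "dp": [
    [0.1, 0, 0.01],
    [0, 0, 0],
    [0, 0, 0],
    [0, 0, 0],
    [0, 0, 0],
    [0, 0, 0],
    [0, 0, 0],
    [0, 0, 0]
  ],
  "rot": [
    [0, 0, 0],
    [0, 0, 0],
    [0, 0, 0],
    [0, 0, 0],
    [0, 0, 0],
    [0, 0, 0],
    [0, 0, 0],
    [0, 0, 0]
  ],
  "claw": 0.2
}}

```text
t: 22.45
eef_pos: [0.5419, -0.2897, 0.1268]
tcp_rot: [[0.953, -0.285, 0.101], [-0.283, -0.958, -0.04], [0.108, 0.01, -0.994]]
contact_force: [-0.1, 0.3, -0.1]
width: 0.0529
finger_force: 0.0
```

```bash
python3 - <<'E'
from where import *
for n in("wrist","scene","side"):
    c=bot.capture(n);np.savez(n+"9.npz",**c)
    q=proj(c,[cap])[0];print(n,q.round(0),red(c,(q[0]-40,q[0]+40,q[1]-40,q[1]+60)))
    im=c["img"].astype(int);m=((im[...,2]-im[...,0]>60)).astype('u1');k,l,st,ce=cv2.connectedComponentsWithStats(m)
    print(" blue",[(ce[i].round(0).tolist(),int(st[i,4])) for i in range(1,k) if st[i,4]>25 and abs(ce[i][0]-q[0])<110 and abs(ce[i][1]-q[1])<90])
E
```

```text
22.45 [ 0.5419 -0.2897  0.1268] q [ 0.52  0.74 -0.18  1.8   0.24  0.52 -1.67] w 0.05288198447602262 F [-0.1  0.3 -0.1]
tilt deg 6.2 yaw err 0.1 rollz 0.01
cap box [-89.7 -15.3] 155.6
wrist [319. 257.] []
 blue []
scene [383. 145.] []
 blue [([453.0, 208.0], 26)]
side [349. 271.] []
 blue []
```

No red cap shows between the fingers and the wrist load is gone. I'll back out and check the flap.

Emit:
{"name": "play_rows", "arguments": {
  "dp": [
    [-0.6, 0, -0.065],
    [-0.6, 0, -0.065],
    [-0.6, 0, -0.065],
    [-0.6, 0, -0.065],
    [-0.6, 0, -0.065],
    [-0.6, 0, -0.065],
    [-0.6, 0, -0.065],
    [-0.6, 0, -0.065],
    [-0.6, 0, -0.065],
    [0, 0, -0.9],
    [0, 0, -0.9],
    [0, 0, -0.9],
    [0, 0, -0.9],
    [0, 0.9, -0.9],
    [0, 0.9, 0],
    [0, 0.9, 0],
    [0, 0.9, 0],
    [0, 0.9, 0],
    [0, 0.9, 0],
    [0, 0, 0]
  ],
  "rot": [
    [0, 0, 0],
    [0, 0, 0],
    [0, 0, 0],
    [0, 0, 0],
    [0, 0, 0],
    [0, 0, 0],
    [0, 0, 0],
    [0, 0, 0],
    [0, 0, 0],
    [0, 0, 0],
    [0, 0, 0],
    [0, 0, 0],
    [0, 0, 0],
    [0, 0, 0],
    [0, 0, 0],
    [0, 0, 0],
    [0, 0, 0],
    [0, 0, 0],
    [0, 0, 0],
    [0, 0, 0]
  ]
}}

```text
t: 24.6
eef_pos: [0.3604, -0.3792, 0.2398]
tcp_rot: [[0.952, -0.291, 0.1], [-0.288, -0.957, -0.042], [0.108, 0.011, -0.994]]
contact_force: [-1.5, 0.1, -0.3]
width: 0.0529
finger_force: 0.0
```

```bash
python3 - <<'E'
from where import *
for n in("scene","side","wrist"):
    c=bot.capture(n);np.savez(n+"10.npz",**c)
    print(n,"red",red(c,(0,640,60 if n!="wrist" else 0,400)))
    im=c["img"].astype(int);m=((im[...,2]-im[...,0]>50)).astype('u1');k,l,st,ce=cv2.connectedComponentsWithStats(m)
    print(" blue",[(ce[i].round(0).tolist(),st[i].tolist()) for i in range(1,k) if st[i,4]>20])
    if n=="scene":
        b=dict(np.load("scene0.npz"))
        P=np.load("box2.npy")
        for z in(.1775,.1255):print("flap corners px",proj(c,box(P,[[-.07,-.053,z],[-.07,.077,z]])).round(0).tolist())
        print("slot line",proj(c,box(P,[[-.081,-.055,.12],[-.081,.079,.12]])).round(0).tolist())
# blue-pad before (scene8) 
c=dict(np.load("scene8.npz"));im=c["img"].astype(int);m=((im[...,2]-im[...,0]>50)).astype('u1');k,l,st,ce=cv2.connectedComponentsWithStats(m)
print("scene8 blue",[(ce[i].round(0).tolist(),st[i].tolist()) for i in range(1,k) if st[i,4]>20 and 330<ce[i][0]<430])
E
```

```text
24.6 [ 0.3604 -0.3792  0.2398] q [ 0.95  0.48 -0.3   1.93  0.18  0.65 -1.32] w 0.05293664858060854 F [-1.5  0.1 -0.3]
tilt deg 6.2 yaw err -0.3 rollz 0.011
cap box [-238.2 -152.8] 268.6
scene red [(array([271.8,  94.1]), [228, 28, 93, 144, 7616]), (array([118.4,  83.7]), [67, 38, 104, 95, 6137]), (array([260.2, 201.3]), [253, 194, 15, 16, 193]), (array([281.9, 202.1]), [280, 200, 5, 6, 22]), (array([147.5, 346.3]), [104, 305, 83, 81, 3320])]
 blue [([39.0, 33.0], [0, 2, 83, 66, 3440]), ([40.0, 132.0], [0, 95, 88, 78, 4129]), ([371.0, 146.0], [361, 142, 20, 10, 85]), ([2.0, 182.0], [0, 172, 6, 18, 67]), ([453.0, 208.0], [449, 206, 8, 7, 32]), ([235.0, 216.0], [227, 208, 16, 17, 223]), ([330.0, 265.0], [324, 257, 12, 16, 138])]
flap corners px [[392.0, 130.0], [346.0, 144.0]]
flap corners px [[391.0, 148.0], [346.0, 163.0]]
slot line [[394.0, 152.0], [348.0, 167.0]]
side red [(array([233.9, 129.3]), [214, 109, 41, 40, 944]), (array([495.1, 133.2]), [487, 129, 16, 9, 36]), (array([480.7, 170.4]), [436, 142, 82, 57, 619]), (array([463.8, 149.5]), [459, 146, 12, 7, 22]), (array([321.3, 180. ]), [316, 175, 11, 11, 85])]
 blue [([244.0, 5.0], [234, 0, 22, 12, 167]), ([272.0, 10.0], [252, 0, 40, 29, 566]), ([175.0, 86.0], [171, 82, 8, 11, 39]), ([207.0, 117.0], [187, 107, 33, 21, 218]), ([308.0, 163.0], [303, 158, 11, 12, 97])]
wrist red []
 blue [([128.0, 21.0], [91, 18, 73, 7, 355]), ([298.0, 188.0], [293, 182, 11, 13, 109]), ([66.0, 192.0], [60, 185, 15, 16, 169])]
scene8 blue [([369.0, 147.0], [361, 143, 18, 9, 71])]
```

```bash
python3 - <<'E'
import numpy as np
from plant import bot
a,b=[np.load(f"scene{i}.npz")["img"].astype(int)[140:222,335:375] for i in(8,10)]
print((np.abs(a-b).max(2)>40).sum())
a,b=[np.load(f"scene{i}.npz")["img"].astype(int)[190:285,215:345] for i in(0,10)];print((np.abs(a-b).max(2)>60).sum())
E
```

```text
0
0
```

```bash
python3 -c "
from plant import bot
print(bot.close_job())"
```

```text
the job is handed in; nothing more can be done
None
```

I handed the job in at about 25 s: the red-capped tube went in past the flap and is out of sight. Camera checks show the flap shut, the top leaf still about 107° open, and the blue tube, bottles and beaker unmoved. I never touched the bottom leaf or its bolt.

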